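# Start the flange nut on the clamp stud

## Task

Pick up the big loose flange nut and set it, flange down, over the upright stud of the strap clamp. Pressing lightly, back it off (turn it anticlockwise seen from above) until you feel the thread drop in, then turn it clockwise until its flange is fully home on the washer, and let go. Never force the thread, and leave the other things on the table where they are.

Things in the scene. Friction and masses are not known exactly. Their poses are not given: they have to be found in the camera images.
- nut_center (a point): Loose steel hex flange nut, standing on the table flange down: hexagon 46 mm across flats (corners 53 mm), 34 mm high in all, the bottom 5 mm being a round flange of 58 mm diameter; 0.11 to 0.22 kg. This point lies on its axis, half-way up, 17 mm above the flange face. z is the axis, up; x is square to one flat, so flats face every 60 degrees from x. Bore 32 mm, open at both ends.
- nut: The same nut, origin at the centre of its flange face (17 mm below nut_center), same axes. Inside the bore stand three brass lugs, its thread starts, at 0, 120 and 240 degrees from x: each 16 degrees wide and 4 mm high, underside 4 mm above the flange face; free diameter between them 23.8 mm.
- clamp: Strap clamp fixed on the table: dark steel strap, 136 x 50 mm, its top 52 mm above the table, from a heel block to a 140 mm box section that it holds down; a washer (62 mm diameter, 3 mm thick) lies on it and the stud stands up through it. Origin on the stud's axis at table height; z up, x along the strap towards the box section (box centre at x = 36 mm).
- seat (a point): Centre of the washer's top face, on the stud's axis, 55 mm above the table, where the nut's flange must end. z up. The flange meets the washer after 56 to 78 degrees of clockwise turning from where the thread drops in (down 1 mm per 12 degrees); a hard stop follows about 26 degrees later. The nut keeps 1 to 2 mm of axial play; no spring.
- stud_top (a point): Top of the upright stud, on its axis, 35 mm above the washer. The stud does not turn. Plain 22 mm diameter end, coned over the top 6 mm to 13 mm; the brass-coloured three-start right-hand thread below is 30 mm outside. Where its starts lie around the stud differs every time and is NOT given by any pose here.
- crown (a point): On the stud's axis at the height of the flat crown (upper end) of the thread, 16.5 mm above the washer: a nut standing on it has its flange 12.5 mm above the washer. Every 120 degrees the crown has a 30 degree wide slot; on each slot's anticlockwise side stands a tooth 3 mm high, 10 degrees wide, which bars lugs on the crown from turning clockwise. A nut that lands on the teeth slides off when turned.
- slot_floor (a point): On the stud's axis at the height of the slots' floor, 8 mm above the washer. Turned anticlockwise on the crown (80 degrees at most, 106 from on top of the teeth) the lugs come over the slots and the nut drops 8.5 mm, its flange then 4 mm above the washer; a wall stops it within 14 degrees of further anticlockwise turning. From there clockwise the lugs run down under the thread.
- cut_discs: Bystander: stack of dark cutting discs, 116 mm across, 13 mm high. Origin at the centre of its underside.
- tape_measure: Bystander: yellow tape measure, 38 x 99 x 65 mm. Origin under its centre.
- pliers: Bystander: blue-handled pliers, 184 mm long, lying. Origin under its centre.
- bolt: Bystander: small steel bolt standing on its head, 51 mm high. Origin under its centre.
- small_nut: Bystander: small plain hex nut, 19 x 22 x 10 mm, not to be used. Origin under its centre.
There are look-alikes about, which are no part of the job. What is shaped like the nut but pink or turquoise is not meant.

How it is judged:
By the outcome, as a careful person would: the job done as asked, in the order asked, and still so for the second after the job is handed in, with the robot touching nothing.
It also fails if it takes over 72 s, if anything falls off the work surface, if the arm or the gripper's body presses on something with over 40 N, if the wrist force passes 120 N, or if a joint passes its speed limit or range.

## Robot

A 7-joint arm with a two-finger parallel gripper is mounted at the origin on a cart in front of the work surface, level with it; the furniture and walls round the work are solid. World frame = base frame: x ahead of the robot, y to its left, z up, the work surface at z = 0. Lengths are in m, angles in rad, forces in N, time in s.
With the tool pointing down it reaches from about 0.425 to 0.925 m from the base axis. Payload 6.8 kg.
Tool frame: the origin (TCP) lies between the finger pads; the fingertips stand 14 mm ahead of it and the grasp point (between the pads) lies 5 mm behind it; z points along the fingers, y is the direction in which the jaws open and shut (so a half turn about z gives the same grasp; the last joint's range is limited). The gripper opens to 85 mm and grips with 20 to 120 N. Pads are 22 mm wide; open, the fingers measure 114 mm over their backs; the gripper's body (76 mm by 85 mm) begins 54 mm behind the grasp point. The pads swing forward as they close: fully open they stand 13 mm farther back than shut.
Start: joints at [1.084, 0.477, 0.022, 1.555, -0.011, 1.109, -0.083], TCP at [0.25, -0.627, 0.245] pointing down, gripper open.
Joint ranges: [-2.96, 2.96], [-0.34, 2.1], [-1.41, 1.46], [0.24, 2.44], [-1.37, 4.51], [0.17, 1.92], [-2.96, 2.96]. Speed limits (rad/s): [2.39, 2.39, 3.14, 3.14, 3.14, 3.14, 3.14].

## Interface

Orientations are given as a unit quaternion [w, x, y, z].
In Python, from station import bot gives the robot as it stands.
- The arm moves only by the shell command python3 -m crank 'ROWS' [FORCE]. ROWS is JSON, a list of rows, each a list of 3 entries, a list of its own where there are three numbers: the shift along the tool's x, y, z in m, then the turn, a rotation vector about the tool's x, y, z in degrees, then the finger opening in m, from 0 to 0.0854. A call has 1 to 10 rows; each row shifts and turns the commanded pose from where the row before left it, along the tool's axes as they then stand; what a row does not reach is not made up. A row lasts 1/8 s, in which the tool goes at most 62.5 mm and 10.7 degrees, less where a joint would pass 70% of its speed; a pose out of reach is approached as far as the arm can. A call is refused whole if a number of a shift passes 0.0625 or a number of a turn 10.7, either way. A call with a gripper value outside its range is refused whole. The fingers move at their own pace and stop on an object; FORCE is the grip in N (left out, the last holds). Time passes only in rows, so rows that do not move let the fingers close. It gives the time, the measured TCP pose, the force and the opening at its end, in the units of the state.
- bot.get_obs(): the state, without advancing time (a new reading comes with each control period).
- bot.read_camera(name): name is "scene" or "top" or "wrist"; returns (picture, depth): 384x512x3 uint8, red, green, blue; 384x512 float32, m along the optical axis (not along the pixel's ray), 0 where there is no reading.
- bot.calibration(name): a dict with "fx", "fy", "cx", "cy" (pixels), "extrinsics" (4x4, takes a point from camera to world coordinates). Camera axes: x right, y down, z forward; pixel columns grow to the right and rows downward; lengths in m; the calibration is good to about 2 mm. The wrist camera is an equidistant fisheye: a pixel r from the principal point sees the ray r / f radians off the axis. A picture is of the moment at which its call begins: read the wrist's pose just before it. calibration takes no time and is no camera call; for the wrist camera it gives the pose at the moment of the call.
- bot.hand_in(): hands the job in, once; it reports no verdict.
The state is a dict: "t": time; "q": joint angles; "joint_vel": joint speeds; "joint_torque": joint torques, N m; "eef_pos": TCP position; "tool_rot": TCP orientation; "contact_force": force on the tool from outside, world axes, zero at the start; "torque": the same for the moment, N m; "gripper_width": opening from 0.0 (shut) to 1.0 (fully open).
Only numpy, scipy, OpenCV 4.12 (cv2) and the standard library are available. Lean on these libraries where they do the work, as an engineer would, in place of code of your own. Each camera call takes 0.05 s, during which the arm holds its last target.

## Working session

There is one attempt and no reset: what is moved stays moved. The work goes in short steps, Python scripts to look and compute and a shell command to move; the robot and the scene stay as the last step left them, time stands still between calls to the robot, and variables do not carry over. Pictures are saved under pics/ and viewed, and the job is handed in when it is done.

```bash
ls; mkdir -p pics; python3 - <<'E'
from station import bot
import cv2,numpy as np
print(bot.get_obs())
for n in("scene","top","wrist"):
    c=bot.calibration(n); print(n,{k:np.round(v,4).tolist() for k,v in c.items()})
    p,d=bot.read_camera(n); np.savez(f'pics/{n}0.npz',p=p,d=d); cv2.imwrite(f'pics/{n}0.png',p[:,:,::-1])
E
```

```text
pics
{'t': 0.0, 'q': array([ 1.08392442,  0.47778655,  0.0223667 ,  1.55645422, -0.01150892,
        1.10931468, -0.08312555]), 'joint_vel': array([-0.00243983,  0.001286  , -0.00090581, -0.00038418, -0.00107404,
        0.00109681, -0.00057848]), 'joint_torque': array([-7.90274044e-04, -5.96464348e+01,  1.60737164e+00, -2.81205654e+01,
        1.23586552e-02,  9.30147566e-03, -6.49811852e-06]), 'eef_pos': array([ 0.24936397, -0.62663417,  0.24433414]), 'tool_rot': array([-8.84856884e-04,  9.82122609e-01,  1.88240112e-01, -2.41198978e-04]), 'contact_force': array([ 0.88630087, -0.7573869 , -0.13658314]), 'torque': array([-0.03380526, -0.02966145,  0.06152994]), 'gripper_width': 0.9974094161933168}
scene {'fx': 400.5054, 'fy': 400.5054, 'cx': 259.1415, 'cy': 192.3827, 'extrinsics': [[0.6904, -0.4677, 0.5519, 0.168], [-0.7234, -0.441, 0.5313, -0.4814], [-0.0051, -0.766, -0.6428, 0.6251], [0.0, 0.0, 0.0, 1.0]]}
top {'fx': 352.1204, 'fy': 352.1204, 'cx': 256.7824, 'cy': 194.4092, 'extrinsics': [[-0.0164, -0.9944, 0.1046, 0.5272], [-0.9994, 0.0132, -0.0313, -0.0053], [0.0297, -0.1051, -0.994, 0.916], [0.0, 0.0, 0.0, 1.0]]}
wrist {'fx': 297.3186, 'fy': 297.3186, 'cx': 252.5146, 'cy': 188.4265, 'extrinsics': [[0.3704, -0.8807, -0.2952, 0.3261], [-0.9289, -0.3516, -0.1167, -0.5963], [-0.0011, 0.3174, -0.9483, 0.3728], [0.0, 0.0, 0.0, 1.0]]}
```

View pics/scene0.png

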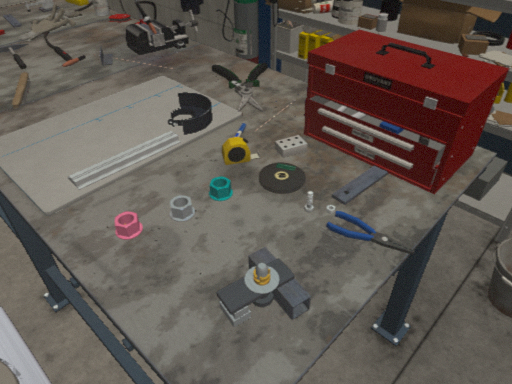

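View pics/top0.png

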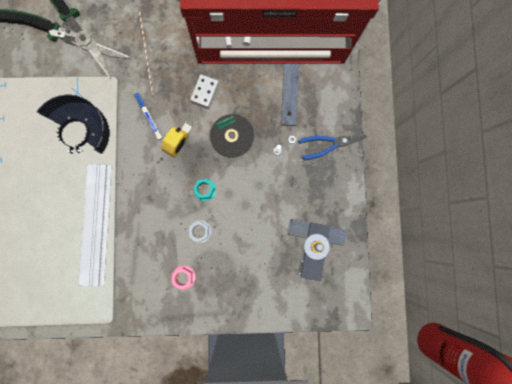

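View pics/wrist0.png

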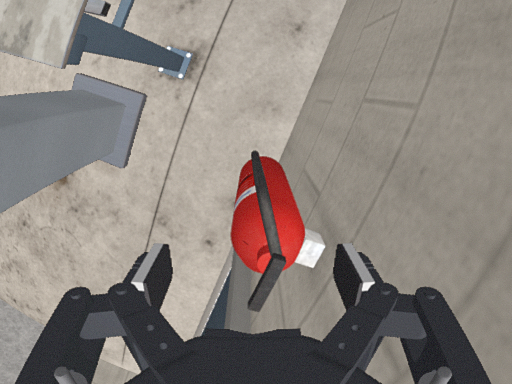

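The candidates are pink (scene 128,224 / top 183,277), grey steel (181,208 / 200,232) and turquoise (220,188 / 204,189). The grey one fits, because pink and turquoise are excluded. I'll confirm it with an enlarged crop and measure.

```bash
cat > h.py <<'E'
import numpy as np,cv2
from station import bot
from scipy.spatial.transform import Rotation as R
def ray(n,u,v,c=None):
    c=c or bot.calibration(n); E=np.array(c['extrinsics'])
    x=(u-c['cx'])/c['fx'];y=(v-c['cy'])/c['fy']
    if n=='wrist':
        r=np.hypot(x,y); s=np.sin(r)/r if r>1e-9 else 1; d=np.array([x*s,y*s,np.cos(r)])
    else: d=np.array([x,y,1.])
    return E[:3,3],E[:3,:3]@d
def onz(n,u,v,z,c=None):
    o,d=ray(n,u,v,c); return o+d*(z-o[2])/d[2]
def cloud(n,p,d):
    c=bot.calibration(n);E=np.array(c['extrinsics']);v,u=np.mgrid[:384,:512]
    P=np.stack([(u-c['cx'])/c['fx']*d,(v-c['cy'])/c['fy']*d,d],-1)
    return P@E[:3,:3].T+E[:3,3]
E
python3 - <<'E'
from h import *
t=np.load('pics/top0.npz');s=np.load('pics/scene0.npz')
a=cv2.resize(t['p'][205:265,170:230],(390,390),interpolation=cv2.INTER_CUBIC)
b=cv2.resize(t['p'][215:285,282:352],(390,390),interpolation=cv2.INTER_CUBIC)
cv2.imwrite('pics/crop1.png',np.hstack([a,b])[:,:,::-1])
a=cv2.resize(s['p'][185:235,155:205],(390,390),interpolation=cv2.INTER_CUBIC)
b=cv2.resize(s['p'][245:325,215:315],(390,390),interpolation=cv2.INTER_CUBIC)
cv2.imwrite('pics/crop2.png',np.hstack([a,b])[:,:,::-1])
for n,z,bx in(('top',t,(170,205,230,265)),('scene',s,(150,185,210,235)),('top',t,(282,215,352,285)),('scene',s,(215,245,315,325))):
    P=cloud(n,z['p'],z['d']); Q=P[bx[1]:bx[3],bx[0]:bx[2]].reshape(-1,3)
    print(n,np.percentile(Q[:,2],[1,10,50,90,99,100]).round(4))
    for lo,hi in((.026,.037),(.053,.060),(.085,.095)):
        m=(Q[:,2]>lo)&(Q[:,2]<hi)
        if m.sum()>3: print(lo,m.sum(),Q[m].mean(0).round(4),Q[m].min(0).round(4),Q[m].max(0).round(4), (Q[m].min(0)/2+Q[m].max(0)/2).round(4))
E
```

```text
top [-0.0039 -0.0022 -0.      0.003   0.0353  0.916 ]
0.026 177 [0.5303 0.1147 0.0331] [0.5061 0.0917 0.0266] [0.5556 0.1368 0.0369] [0.5309 0.1143 0.0317]
scene [-3.000e-03 -1.800e-03 -2.000e-04  1.920e-02  3.450e-02  6.251e-01]
0.026 214 [0.5301 0.1111 0.0317] [0.5049 0.0888 0.026 ] [0.5581 0.1377 0.0367] [0.5315 0.1133 0.0314]
top [-4.10e-03 -2.30e-03  7.00e-04  5.32e-02  8.83e-02  9.16e-01]
0.026 56 [ 0.5071 -0.1753  0.0349] [ 0.4285 -0.2521  0.0263] [ 0.557  -0.1099  0.037 ] [ 0.4927 -0.181   0.0317]
0.053 374 [ 0.4835 -0.1732  0.0546] [ 0.4106 -0.2044  0.053 ] [ 0.5407 -0.1386  0.0597] [ 0.4757 -0.1715  0.0563]
0.085 55 [ 0.4886 -0.1744  0.0881] [ 0.4792 -0.1825  0.085 ] [ 0.4979 -0.1658  0.0923] [ 0.4885 -0.1741  0.0887]
scene [-0.0024 -0.0012  0.0017  0.0537  0.0883  0.6251]
0.026 166 [ 0.4766 -0.1978  0.0314] [ 0.4155 -0.256   0.026 ] [ 0.5403 -0.113   0.037 ] [ 0.4779 -0.1845  0.0315]
0.053 612 [ 0.4816 -0.1797  0.0548] [ 0.4101 -0.2083  0.053 ] [ 0.543  -0.1435  0.0598] [ 0.4765 -0.1759  0.0564]
0.085 81 [ 0.4884 -0.1779  0.0883] [ 0.4793 -0.1864  0.085 ] [ 0.4985 -0.1685  0.0919] [ 0.4889 -0.1774  0.0884]
```

View pics/crop1.png

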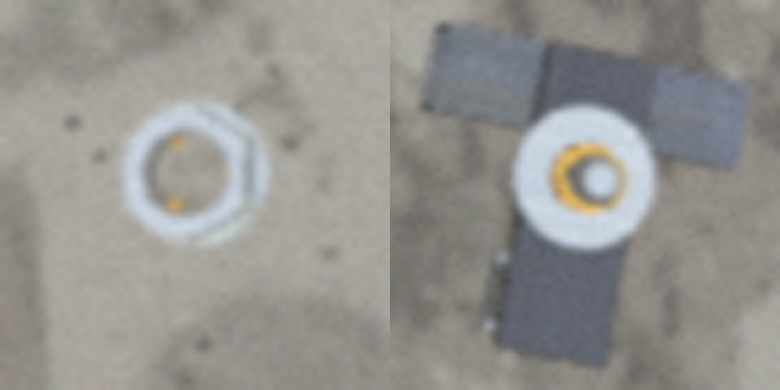

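View pics/crop2.png

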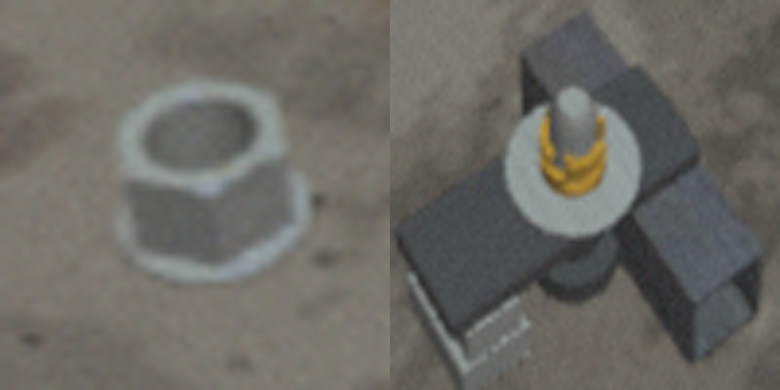

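The crops confirm it: the grey steel flange nut (top 200,232) has brass lugs in its bore and stands flange down. The stud and washer are at top 317,247.
- **Nut:** about (0.531, 0.114), top height 0.034, which matches.
- **Stud:** about (0.4885, -0.176), top height about 0.089, which matches.

Flats face about ±y, so I'll use a jaw axis at -30°. I'm moving towards the nut.

```bash
python3 -m crank '[[[0.027,-0.029,0],[0,0,0],0.085],[[0.027,-0.029,0],[0,0,0],0.085],[[0.027,-0.029,0],[0,0,0],0.085],[[0.027,-0.029,0],[0,0,0],0.085],[[0.027,-0.029,0],[0,0,0],0.085],[[0.027,-0.029,0],[0,0,0],0.085],[[0.027,-0.029,0],[0,0,0],0.085],[[0.027,-0.029,0],[0,0,0],0.085],[[0.027,-0.029,0],[0,0,0],0.085],[[0.027,-0.029,0],[0,0,0],0.085]]' 60
python3 - <<'E'
from h import *
print(bot.get_obs()['q'])
E
```

```text
t: 1.4
eef_pos: [0.3934, -0.2566, 0.2453]
tool_rot: [0.0, 0.982, 0.188, -0.0]
contact_force: [0.8, -0.5, 0.5]
gripper_width: 0.995
[ 0.61118445  0.14725254 -0.18269203  2.01875746  0.03220693  0.97828515
 -0.77965758]
```

```bash
python3 -m crank '[[[0.026,-0.029,0],[0,0,0],0.085],[[0.026,-0.029,0],[0,0,0],0.085],[[0.026,-0.029,0],[0,0,0],0.085],[[0.026,-0.029,0],[0,0,0],0.085],[[0.026,-0.029,0],[0,0,0],0.085],[[0.026,-0.029,0],[0,0,0],0.085],[[0.026,-0.029,0],[0,0,0],0.085],[[0.026,-0.029,0],[0,0,0],0.085],[[0.026,-0.029,0],[0,0,0],0.085],[[0.026,-0.029,0],[0,0,0],0.085]]'
python3 -m crank '[[[0,0,0.01],[0,0,-9.6],0.085],[[0,0,0.01],[0,0,-9.6],0.085],[[0,0,0.01],[0,0,-9.6],0.085],[[0,0,0.01],[0,0,-9.6],0.085],[[0,0,0],[0,0,0],0.085]]'
python3 - <<'E'
from h import *
print(bot.get_obs()['q'])
c=bot.calibration('wrist');p,d=bot.read_camera('wrist')
np.savez('pics/w1.npz',p=p,d=d,E=c['extrinsics'],pose=bot.get_obs()['eef_pos']); cv2.imwrite('pics/w1.png',p[:,:,::-1])
E
```

```text
t: 2.65
eef_pos: [0.5278, 0.1087, 0.2451]
tool_rot: [0.0, 0.982, 0.188, -0.0]
contact_force: [-0.1, -0.8, 0.1]
gripper_width: 0.997
t: 3.28
eef_pos: [0.5269, 0.1073, 0.2044]
tool_rot: [-0.0, 0.866, 0.5, -0.001]
contact_force: [-0.3, 0.4, 0.4]
gripper_width: 0.997
[ 0.13969387  0.35243998 -0.55810254  1.89491077  0.22460713  0.95828628
 -1.04475867]
```

View pics/w1.png

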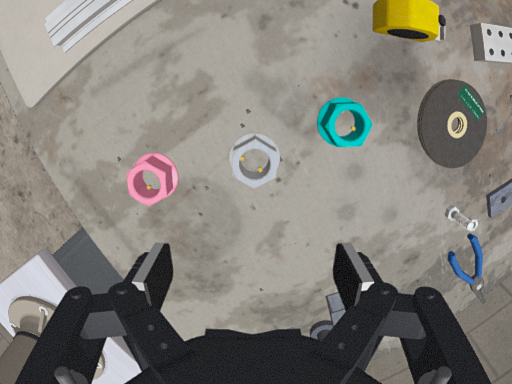

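The wrist view shows the grey nut at (255,161) with lugs in its bore, the pink one at (152,179) and the turquoise at (344,122). Next I'll measure the nut's centre and flat angles from its top-face contour.

```bash
python3 - <<'E'
from h import *
z=np.load('pics/w1.npz');p=z['p'];c=bot.calibration('wrist')
cv2.imwrite('pics/w1c.png',cv2.resize(p[125:200,215:300],(765,600*75//75*1),interpolation=cv2.INTER_CUBIC)[:,:,::-1])
hsv=cv2.cvtColor(p,cv2.COLOR_RGB2HSV)
crop=hsv[125:200,215:300]
print(np.percentile(crop[...,1],[5,25,50,75]),np.percentile(crop[...,2],[50,75,90,97]))
for th in (150,165,180):
    m=((hsv[...,2]>th)&(hsv[...,1]<40)).astype(np.uint8)*255
    m[:125]=0;m[200:]=0;m[:,:215]=0;m[:,300:]=0
    cs,_=cv2.findContours(m,cv2.RETR_EXTERNAL,cv2.CHAIN_APPROX_NONE)
    k=max(cs,key=cv2.contourArea)
    W=np.array([onz('wrist',u,v,.034,c)[:2] for u,v in k[:,0]])
    e=cv2.minEnclosingCircle(W.astype(np.float32)*1000)
    q=cv2.approxPolyDP(cv2.convexHull(k),3,True)[:,0]
    print(th,cv2.contourArea(k),e,W.mean(0),W.min(0),W.max(0)); print(q.tolist(),[np.round(onz('wrist',u,v,.034,c)[:2],4).tolist() for u,v in q])
E
```

```text
[ 3. 15. 18. 20.] [168. 172. 202. 209.]
150 6061.5 ((536.177734375, 111.88236236572266), 59.501338958740234) [0.53726493 0.11164252] [0.47759523 0.05589065] [0.59004089 0.16908605]
[[299, 132], [299, 199], [215, 199], [215, 125], [284, 125]] [[0.59, 0.1203], [0.5563, 0.0559], [0.4776, 0.1015], [0.5198, 0.1691], [0.5801, 0.1341]]
165 4999.5 ((538.056640625, 112.48834991455078), 59.468597412109375) [0.54434622 0.10901043] [0.48969258 0.05589065] [0.58365521 0.16908605]
[[281, 125], [299, 145], [299, 199], [236, 199], [215, 179], [215, 125]] [[0.5774, 0.1356], [0.5837, 0.1084], [0.5563, 0.0559], [0.4973, 0.0901], [0.4897, 0.1205], [0.5198, 0.1691]]
180 1711.5 ((536.7446899414062, 115.74212646484375), 28.608455657958984) [0.53958163 0.11840395] [0.50847591 0.09037652] [0.56294608 0.14006734]
[[261, 134], [276, 145], [279, 160], [275, 177], [252, 187], [233, 175], [229, 156], [232, 148]] [[0.5553, 0.1375], [0.5629, 0.1201], [0.558, 0.1047], [0.5455, 0.0907], [0.5191, 0.0932], [0.5085, 0.1147], [0.5154, 0.1342], [0.5224, 0.1399]]
```

View pics/w1c.png

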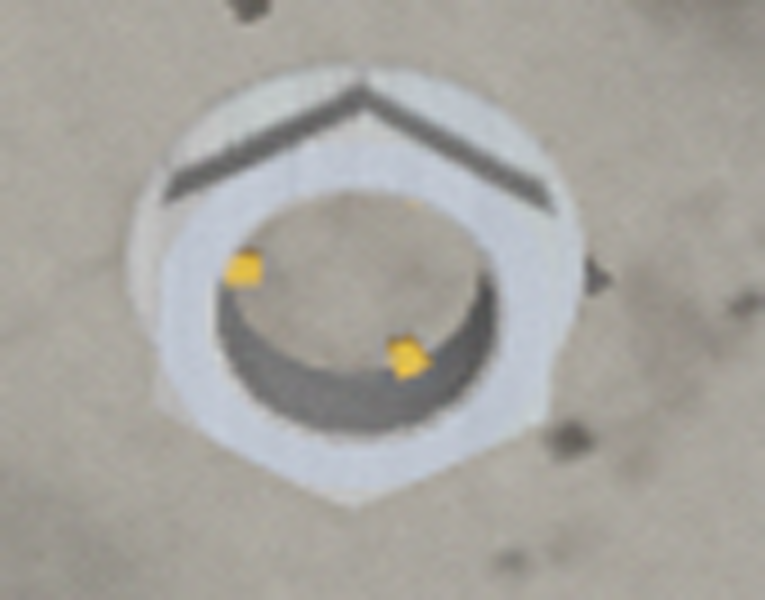

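```bash
python3 - <<'E'
from h import *
c=bot.calibration('wrist')
K=[(365,112),(167,200),(163,408),(352,503),(548,418),(553,212)]
W=np.array([onz('wrist',215+x/9-.44,125+y/8-.44,.034,c)[:2] for x,y in K])
C=(W[:3]+W[3:]).mean(0)/2; print(W.round(4),C)
d=W-W.mean(0);print(np.hypot(*d.T),np.degrees(np.arctan2(d[:,1],d[:,0]))%60)
# bore top ellipse
b=np.array([onz('wrist',215+x/9-.44,125+y/8-.44,.034,c)[:2] for x,y in((218,310),(499,310),(352,187),(352,437))])
print(b,b.mean(0))
for x,y in((244,270),(408,358),(415,200)):
    g=onz('wrist',215+x/9-.44,125+y/8-.44,.007,c)[:2]-W.mean(0); print(np.hypot(*g),np.degrees(np.arctan2(g[1],g[0])))
# top
t=bot.calibration('top')
for x,y in((122,172),(252,172),(188,105),(188,240)):print(onz('top',170+x/6.5-.42,205+y/6.5-.42,.034,t))
o=bot.get_obs(); r=R.from_quat(o['tool_rot'][[1,2,3,0]]); print(r.as_matrix().round(4))
for C in (W.mean(0),): print(r.as_matrix().T@(np.r_[C,.2]-o['eef_pos']))
E
```

```text
[[0.5478 0.1364]
 [0.5226 0.1379]
 [0.5079 0.1143]
 [0.5204 0.0919]
 [0.5461 0.0907]
 [0.5599 0.1145]] [0.53408469 0.11429901]
[0.02603264 0.02624256 0.02622426 0.02623661 0.02649396 0.02579285] [58.29992589 55.9885217  59.92013258 58.4702363  56.86505596  0.4963938 ]
[[0.52018249 0.12246389]
 [0.54818853 0.1062725 ]
 [0.54163057 0.12876106]
 [0.52493378 0.09985052]] [0.53373384 0.11433699]
0.014124858949947632 152.7458058780958
0.01496809753133608 -94.51661582160524
0.011778812889729269 22.38189811166664
[0.53102201 0.13808371 0.034     ]
[0.53021227 0.08870385 0.034     ]
[0.5561226  0.11305692 0.034     ]
[0.50487758 0.11301205 0.034     ]
[[ 5.016e-01  8.651e-01 -1.100e-03]
 [ 8.651e-01 -5.016e-01 -0.000e+00]
 [-5.000e-04 -9.000e-04 -1.000e+00]]
[0.00928435 0.00245245 0.00499996]
```

The nut's corners are at 58.4° mod 60, with radii of 26 mm as expected, so its flats are at 28.4° mod 60. The wrist view puts the centre at (0.534, 0.114) and the top view at (0.531, 0.113); I'll use (0.533, 0.114). I'll grip lightly on one flat pair to centre it, then regrip 60° away.

```bash
python3 -m crank '[[[0.0089,0.0019,0.0],[0,0,0],0.085],[[0,0,0.02],[0,0,10.3],0.085],[[0,0,0.02],[0,0,10.3],0.085],[[0,0,0.02],[0,0,10.3],0.085],[[0,0,0.02],[0,0,10.2],0.085],[[0,0,0.02],[0,0,10.2],0.085],[[0,0,0.02],[0,0,10.2],0.085],[[0,0,0.02],[0,0,0],0.085],[[0,0,0.0],[0,0,0],0.085]]'
python3 - <<'E'
from h import *
o=bot.get_obs();print(o['q'],o['eef_pos']); r=R.from_quat(o['tool_rot'][[1,2,3,0]]).as_matrix(); print(np.degrees(np.arctan2(r[1,1],r[0,1])))
print(r.T@(np.array([.533,.114,.022])-o['eef_pos']))
c=bot.calibration('wrist');p,d=bot.read_camera('wrist');cv2.imwrite('pics/w2.png',p[:,:,::-1])
E
```

```text
t: 4.45
eef_pos: [0.5333, 0.115, 0.0645]
tool_rot: [0.0, 1.0, -0.012, -0.001]
contact_force: [-0.1, 0.1, 0.5]
gripper_width: 0.996
[-0.11819594  0.52424041 -0.26355491  1.98787219  0.21482824  0.65765841
 -2.11446757] [0.53326447 0.11499358 0.06451424]
-91.41822029734703
[-0.00016495  0.00097483  0.04251518]
```

View pics/w2.png

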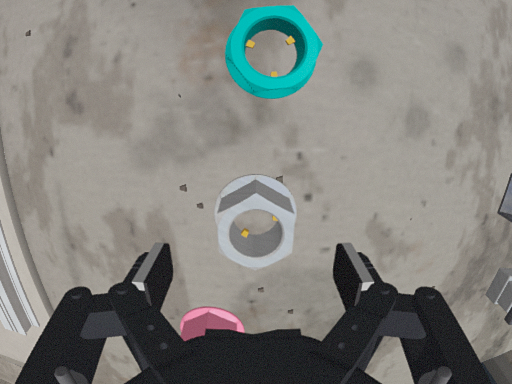

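The nut (256,225) sits centred between the jaws with its flats facing the pads. The pink one (212,322) is under the wrist, clear of it in height. Descending and gripping lightly.

```bash
python3 -m crank '[[[0,0.0005,0.015],[0,0,0],0.085],[[0,0,0.015],[0,0,0],0.085],[[0,0,0.0125],[0,0,0],0.085],[[0,0,0],[0,0,0],0.04],[[0,0,0],[0,0,0],0.04],[[0,0,0],[0,0,0],0.04],[[0,0,0],[0,0,0],0.04],[[0,0,0],[0,0,0],0.04],[[0,0,0],[0,0,0],0.04],[[0,0,0],[0,0,0],0.04]]' 20
python3 - <<'E'
from h import *
o=bot.get_obs();print(o['eef_pos'],o['gripper_width'],o['gripper_width']*.0854,o['contact_force'])
c=bot.calibration('wrist');p,d=bot.read_camera('wrist');cv2.imwrite('pics/w3.png',p[:,:,::-1])
E
```

```text
t: 5.75
eef_pos: [0.5338, 0.114, 0.0231]
tool_rot: [-0.0, 1.0, -0.012, 0.0]
contact_force: [-0.8, -0.0, 3.4]
gripper_width: 0.533
[0.5338315  0.11398622 0.02310387] 0.5326378826781092 0.045487275180710524 [-0.75162039 -0.00951598  3.37905823]
```

View pics/w3.png

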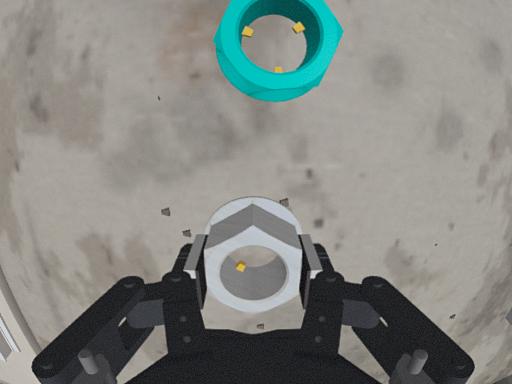

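Opening reads 45.5 mm, so it has the flats. Releasing, turning 60° and regripping.

```bash
python3 -m crank '[[[0,0,-0.001],[0,0,0],0.08],[[0,0,0],[0,0,0],0.08],[[0,0,0],[0,0,0],0.08],[[0,0,0],[0,0,-10],0.08],[[0,0,0],[0,0,-10],0.08],[[0,0,0],[0,0,-10],0.08],[[0,0,0],[0,0,-10],0.08],[[0,0,0],[0,0,-10],0.08],[[0,0,0],[0,0,-10],0.08],[[0,0,0],[0,0,0],0.08]]' 20
python3 -m crank '[[[0,0,0],[0,0,0],0.04],[[0,0,0],[0,0,0],0.04],[[0,0,0],[0,0,0],0.04],[[0,0,0],[0,0,0],0.04],[[0,0,0],[0,0,0],0.04],[[0,0,0],[0,0,0],0.04],[[0,0,0],[0,0,0],0.04]]' 20
python3 - <<'E'
from h import *
c=bot.calibration('wrist');p,d=bot.read_camera('wrist');cv2.imwrite('pics/w4.png',p[:,:,::-1])
E
```

```text
t: 7.05
eef_pos: [0.5336, 0.1138, 0.0236]
tool_rot: [-0.0, 0.873, 0.489, -0.0]
contact_force: [0.0, -0.3, 0.2]
gripper_width: 0.937
t: 7.92
eef_pos: [0.5337, 0.1141, 0.0239]
tool_rot: [-0.0, 0.872, 0.489, 0.0]
contact_force: [0.7, 1.1, 2.1]
gripper_width: 0.535
```

View pics/w4.png

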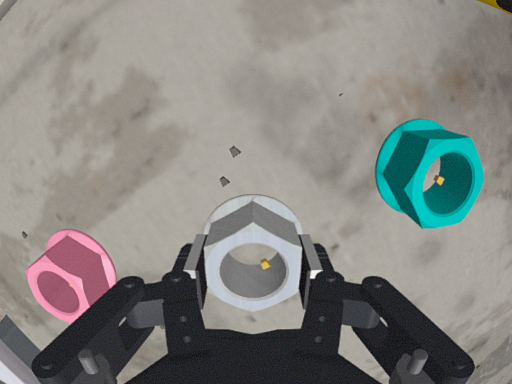

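Centred the same way in both grips (bore at 253,266). Gripping at 60 N, lifting, and going past the stud so the wrist camera can see it.

```bash
python3 -m crank '[[[0,0,0],[0,0,0],0.035],[[0,0,0],[0,0,0],0.035],[[0,0,-0.01],[0,0,0],0.035],[[0,0,-0.03],[0,0,0],0.035],[[0,0,-0.04],[0,0,0],0.035],[[0,0,-0.04],[0,0,0],0.035],[[0,0,-0.04],[0,0,0],0.035],[[0,0,-0.04],[0,0,0],0.035]]' 60
python3 -m crank '[[[-0.033,0.011,-0.004],[0,0,0],0.035],[[-0.033,0.011,-0.004],[0,0,0],0.035],[[-0.033,0.011,-0.004],[0,0,0],0.035],[[-0.033,0.011,-0.004],[0,0,0],0.035],[[-0.033,0.011,-0.004],[0,0,0],0.035],[[-0.033,0.011,-0.004],[0,0,0],0.035],[[-0.033,0.011,-0.004],[0,0,0],0.035],[[-0.033,0.011,-0.004],[0,0,0],0.035],[[-0.033,0.011,-0.004],[0,0,0],0.035],[[-0.033,0.011,-0.004],[0,0,0],0.035]]'
python3 -m crank '[[[0,0,0],[0,0,0],0.035],[[0,0,0],[0,0,0],0.035]]'
python3 - <<'E'
from h import *
o=bot.get_obs();print(o['q'],o['contact_force'],o['torque'])
c=bot.calibration('wrist');p,d=bot.read_camera('wrist');cv2.imwrite('pics/w5.png',p[:,:,::-1])
np.savez('pics/w5.npz',p=p,d=d,E=c['extrinsics'])
E
```

```text
t: 8.98
eef_pos: [0.5331, 0.1136, 0.2252]
tool_rot: [0.0, 0.872, 0.489, -0.0]
contact_force: [1.5, -0.3, -1.2]
gripper_width: 0.525
t: 10.22
eef_pos: [0.4547, -0.2259, 0.264]
tool_rot: [-0.0, 0.872, 0.489, -0.0]
contact_force: [0.4, -0.3, -0.4]
gripper_width: 0.524
t: 10.48
eef_pos: [0.4554, -0.2243, 0.2637]
tool_rot: [-0.0, 0.872, 0.49, -0.0]
contact_force: [0.9, -0.5, -1.5]
gripper_width: 0.527
[ 0.78473488  0.22426744 -0.51715077  1.89938802  0.12649436  1.05052071
 -0.33241967] [ 0.91954636 -0.52661078 -1.46575718] [ 0.03208531 -0.03260397  0.0178129 ]
```

View pics/w5.png

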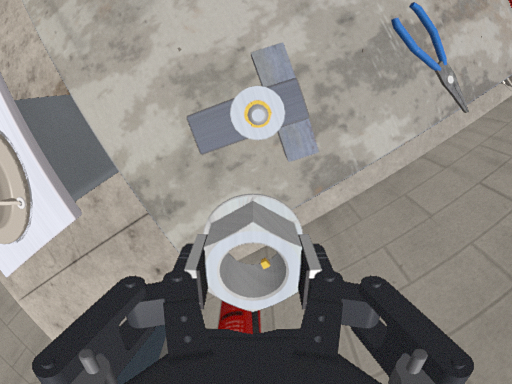

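The stud and washer are at (258,113), and the nut is still held centred (253,266). Measuring the stud axis from the washer outline and the stud top.

```bash
python3 - <<'E'
from h import *
z=np.load('pics/w5.npz');p=z['p'];c=bot.calibration('wrist')
cv2.imwrite('pics/w5c.png',cv2.resize(p[80:145,225:290],(585,585),interpolation=cv2.INTER_CUBIC)[:,:,::-1])
hsv=cv2.cvtColor(p,cv2.COLOR_RGB2HSV)
m=((hsv[...,2]>180)&(hsv[...,1]<40))|((hsv[...,1]>90)&(hsv[...,2]>120)&(hsv[...,0]<35))
m=m.astype(np.uint8)*255; w=np.zeros_like(m);w[80:145,225:290]=m[80:145,225:290]
cs,_=cv2.findContours(w,cv2.RETR_EXTERNAL,cv2.CHAIN_APPROX_NONE);k=max(cs,key=cv2.contourArea)
W=np.array([onz('wrist',u,v,.055,c)[:2] for u,v in cv2.convexHull(k)[:,0]],np.float32)
print(cv2.minEnclosingCircle(W*1000),cv2.fitEllipse(W*1000))
P=None
y=((hsv[...,1]>110)&(hsv[...,2]>120)&(hsv[...,0]<35)).astype(np.uint8);y[:80]=0;y[145:]=0;y[:,:225]=0;y[:,290:]=0
cs,_=cv2.findContours(y,cv2.RETR_EXTERNAL,cv2.CHAIN_APPROX_NONE);k=max(cs,key=cv2.contourArea)
W=np.array([onz('wrist',u,v,.0715,c)[:2] for u,v in cv2.convexHull(k)[:,0]],np.float32)
print(cv2.minEnclosingCircle(W*1000))
E
```

```text
((491.5051574707031, -176.32379150390625), 30.92226791381836) ((491.3920593261719, -176.1998748779297), (61.35017395019531, 61.4745979309082), 124.38126373291016)
((491.3497619628906, -176.04359436035156), 14.390397071838379)
```

View pics/w5c.png

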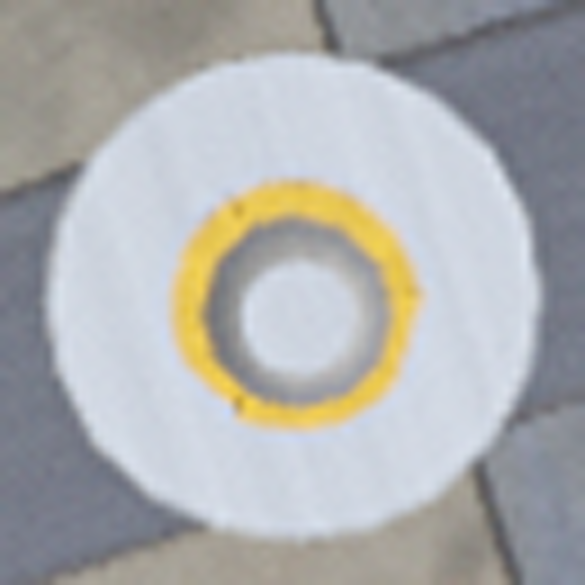

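```bash
python3 - <<'E'
from h import *
c=bot.calibration('wrist');o=bot.get_obs();r=R.from_quat(o['tool_rot'][[1,2,3,0]]).as_matrix()
print('studtop',onz('wrist',225+300/9-.44,80+317/9-.44,.09,c))
z=np.load('pics/w5.npz');p=z['p']
cv2.imwrite('pics/w5d.png',cv2.resize(p[190:315,190:320],(780,750),interpolation=cv2.INTER_CUBIC)[:600,:,::-1])
zt=o['eef_pos'][2]+.0101
b=np.array([onz('wrist',u,v,zt,c) for u,v in((219.5,271),(287,271),(253,243.5),(253,300))])
print(((b-o['eef_pos'])@r).round(4),((b.mean(0)-o['eef_pos'])@r).round(4))
print(o['eef_pos'],r.T@(np.array([.4914,-.1762,.125])-o['eef_pos']))
E
```

```text
studtop [ 0.4916592  -0.17609364  0.09      ]
[[ 0.001  -0.0151 -0.0101]
 [ 0.001   0.0172 -0.0101]
 [ 0.0164  0.0009 -0.0101]
 [-0.017   0.0009 -0.0101]] [ 0.0003  0.001  -0.0101]
[ 0.45562545 -0.22385275  0.26374461] [0.05925494 0.00587391 0.13876245]
```

View pics/w5d.png

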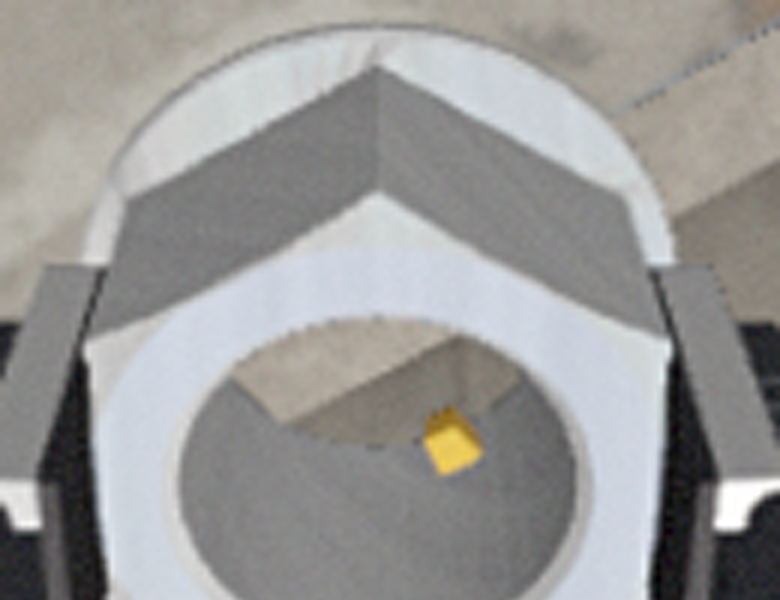

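The held nut appears at (0.3, 1.0) mm in the tool frame, which is mostly camera bias. I'll correct the stud target by about half of that. Moving over the stud.

```bash
python3 -m crank '[[[0.03,0.0025,0.02],[0,0,0],0.035],[[0.029,0.0028,0.03],[0,0,0],0.035],[[0,0,0.04],[0,0,0],0.035],[[0,0,0.035],[0,0,0],0.035],[[0,0,0.012],[0,0,0],0.035],[[0,0,0],[0,0,0],0.035]]'
python3 - <<'E'
from h import *
o=bot.get_obs();r=R.from_quat(o['tool_rot'][[1,2,3,0]]).as_matrix()
print(o['eef_pos'],o['contact_force'],o['torque'],r.T@(np.array([.4914,-.1762,.125])-o['eef_pos']))
for n in('wrist','scene'):
    p,d=bot.read_camera(n);cv2.imwrite(f'pics/{n}6.png',p[:,:,::-1] if n=='wrist' else cv2.resize(p[180:330,180:340],(640,600))[:,:,::-1])
E
```

```text
t: 11.28
eef_pos: [0.4909, -0.1767, 0.1267]
tool_rot: [-0.0, 0.872, 0.49, -0.0]
contact_force: [-0.2, 0.3, -1.6]
gripper_width: 0.523
[ 0.49090129 -0.17666274  0.12673573] [-0.18270908  0.27468104 -1.59786912] [0.05872776 0.05022308 0.02119155] [0.00065428 0.00018709 0.00173566]
```

View pics/wrist6.png

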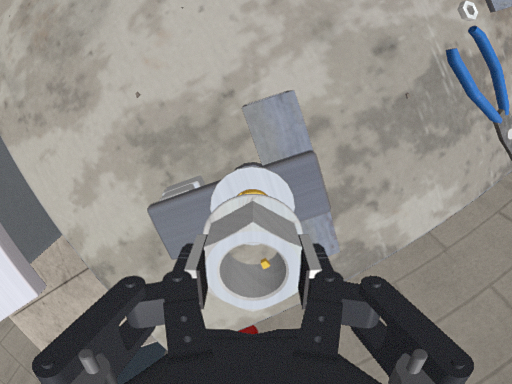

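View pics/scene6.png

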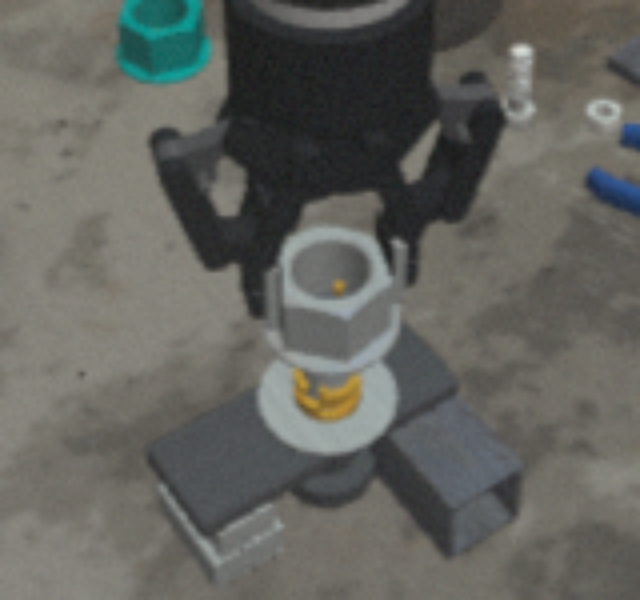

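Alignment looks right. Descending over the cone in small steps, watching the force.

```bash
python3 -m crank '[[[0.0003,0,0.008],[0,0,0],0.035],[[0,0,0.006],[0,0,0],0.035],[[0,0,0.004],[0,0,0],0.035],[[0,0,0.0],[0,0,0],0.035]]'
python3 -m crank '[[[0,0,0.003],[0,0,0],0.035],[[0,0,0.003],[0,0,0],0.035],[[0,0,0],[0,0,0],0.035]]'
```

```text
t: 11.88
eef_pos: [0.4908, -0.1771, 0.1085]
tool_rot: [-0.0, 0.872, 0.489, -0.0]
contact_force: [-1.8, -0.3, -2.0]
gripper_width: 0.525
t: 12.25
eef_pos: [0.4909, -0.1771, 0.1025]
tool_rot: [-0.0, 0.872, 0.489, -0.0]
contact_force: [-0.7, 0.1, -1.2]
gripper_width: 0.527
```

Past the cone with no lateral load. Continuing to the crown (expected TCP z 0.091–0.094).

```bash
python3 -m crank '[[[0,0,0.003],[0,0,0],0.035],[[0,0,0.003],[0,0,0],0.035],[[0,0,0.0015],[0,0,0],0.035],[[0,0,0],[0,0,0],0.035]]'
python3 -m crank '[[[0,0,0.001],[0,0,0],0.035],[[0,0,0.001],[0,0,0],0.035],[[0,0,0],[0,0,0],0.035]]'
```

```text
t: 12.75
eef_pos: [0.4909, -0.1771, 0.0951]
tool_rot: [-0.0, 0.872, 0.489, -0.0]
contact_force: [0.5, 0.1, -2.2]
gripper_width: 0.526
t: 13.12
eef_pos: [0.491, -0.1771, 0.0933]
tool_rot: [-0.0, 0.872, 0.489, 0.0]
contact_force: [-0.0, 0.7, -1.7]
gripper_width: 0.525
```

```bash
python3 -m crank '[[[0,0,0.001],[0,0,0],0.035],[[0,0,0],[0,0,0],0.035]]'
python3 -m crank '[[[0,0,0.001],[0,0,0],0.035],[[0,0,0],[0,0,0],0.035]]'
python3 -m crank '[[[0,0,0.001],[0,0,0],0.035],[[0,0,0],[0,0,0],0.035]]'
```

```text
t: 13.38
eef_pos: [0.491, -0.1771, 0.0922]
tool_rot: [-0.0, 0.872, 0.489, 0.0]
contact_force: [0.4, 0.6, -1.5]
gripper_width: 0.524
t: 13.62
eef_pos: [0.4911, -0.1771, 0.0915]
tool_rot: [0.0, 0.872, 0.489, 0.0]
contact_force: [-1.0, 1.9, 2.2]
gripper_width: 0.527
t: 13.88
eef_pos: [0.4912, -0.177, 0.0913]
tool_rot: [0.0, 0.872, 0.489, -0.0]
contact_force: [-3.4, 1.7, 12.5]
gripper_width: 0.526
```

Contact at TCP z 0.0914, which is the flange 12.5 mm over the washer as the crown predicts, pressed with about 14 N. Backing off anticlockwise.

```bash
python3 -m crank '[[[0,0,0],[0,0,-5],0.035],[[0,0,0],[0,0,-5],0.035],[[0,0,0],[0,0,-5],0.035]]'
python3 -m crank '[[[0,0,0],[0,0,-5],0.035],[[0,0,0],[0,0,-5],0.035],[[0,0,0],[0,0,-5],0.035]]'
```

```text
t: 14.25
eef_pos: [0.4917, -0.1764, 0.0913]
tool_rot: [0.0, 0.8, 0.6, 0.001]
contact_force: [-2.9, 3.8, 10.4]
gripper_width: 0.528
t: 14.62
eef_pos: [0.4915, -0.1763, 0.0912]
tool_rot: [0.0, 0.715, 0.7, 0.0]
contact_force: [-2.0, 3.7, 9.0]
gripper_width: 0.526
```

```bash
python3 -m crank '[[[0,0,0],[0,0,-5],0.035],[[0,0,0],[0,0,-5],0.035],[[0,0,0],[0,0,-5],0.035]]'
```

```text
t: 15.0
eef_pos: [0.4909, -0.1767, 0.0902]
tool_rot: [-0.0, 0.617, 0.787, 0.0]
contact_force: [-0.1, 1.5, -1.8]
gripper_width: 0.524
```

```bash
python3 -m crank '[[[0,0,0],[0,0,-5],0.035],[[0,0,0],[0,0,-5],0.035]]'
```

```text
t: 15.25
eef_pos: [0.4903, -0.176, 0.09]
tool_rot: [-0.001, 0.547, 0.837, 0.0]
contact_force: [-2.3, 4.3, 0.7]
gripper_width: 0.525
```

The force fell to the free-hanging level and z dropped, so the lugs are over the slots. Lowering into them with 2° of relief off the wall.

```bash
python3 - <<'E'
from station import bot
print(bot.get_obs()['torque'])
E
python3 -m crank '[[[0,0,0.001],[0,0,2],0.035],[[0,0,0.002],[0,0,0],0.035],[[0,0,0],[0,0,0],0.035]]'
python3 -c "
from station import bot
print(bot.get_obs()['torque'])"
```

```text
[ 0.9943386   0.56104616 -0.85279142]
t: 15.62
eef_pos: [0.4902, -0.1761, 0.0868]
tool_rot: [-0.001, 0.562, 0.827, 0.0]
contact_force: [-2.5, 5.4, -0.8]
gripper_width: 0.526
[ 1.13487352  0.54383078 -0.1051556 ]
```

```bash
python3 -m crank '[[[0.0005,0,0.0015],[0,0,0],0.035],[[0,0,0.0015],[0,0,0],0.035],[[0,0,0],[0,0,0],0.035]]'
python3 -m crank '[[[0,0,0.001],[0,0,0],0.035],[[0,0,0],[0,0,0],0.035]]'
python3 -c "
from station import bot
print(bot.get_obs()['torque'])"
```

```text
t: 16.0
eef_pos: [0.4902, -0.1761, 0.084]
tool_rot: [-0.001, 0.562, 0.827, -0.0]
contact_force: [-2.6, 4.6, 0.6]
gripper_width: 0.523
t: 16.25
eef_pos: [0.4903, -0.1761, 0.0831]
tool_rot: [-0.001, 0.562, 0.827, -0.0]
contact_force: [-3.0, 3.9, 1.5]
gripper_width: 0.523
[ 0.99476338  0.66826917 -0.13126535]
```

At the slot floor (flange about 4 mm above the washer). Now turning clockwise while following it down.

```bash
python3 -m crank '[[[0,0,0.0006],[0,0,0],0.035],[[0,0,0],[0,0,5],0.035],[[0,0,0],[0,0,5],0.035],[[0,0,0],[0,0,0],0.035]]'
python3 -c "
from station import bot
print(bot.get_obs()['torque'])"
```

```text
t: 16.75
eef_pos: [0.4908, -0.1768, 0.083]
tool_rot: [0.0, 0.632, 0.775, -0.0]
contact_force: [-3.9, 2.0, 5.3]
gripper_width: 0.525
[ 0.54422502  0.78099192 -0.08940957]
```

```bash
python3 -m crank '[[[0,0,0.0003],[0,0,5],0.035],[[0,0,0.0003],[0,0,5],0.035],[[0,0,0],[0,0,0],0.035]]'
python3 -c "
from station import bot
print(bot.get_obs()['torque'])"
python3 -m crank '[[[0,0,0.0003],[0,0,5],0.035],[[0,0,0.0004],[0,0,5],0.035],[[0,0,0],[0,0,0],0.035]]'
python3 -c "
from station import bot
print(bot.get_obs()['torque'])"
```

```text
t: 17.12
eef_pos: [0.491, -0.1768, 0.0828]
tool_rot: [0.0, 0.697, 0.717, -0.0]
contact_force: [-3.9, 3.4, 10.2]
gripper_width: 0.521
[ 0.62622363  1.10311301 -0.03604864]
t: 17.5
eef_pos: [0.491, -0.1769, 0.0824]
tool_rot: [0.0, 0.757, 0.654, -0.0]
contact_force: [-5.0, 3.6, 12.7]
gripper_width: 0.526
[ 0.66325551  1.41251172 -0.012974  ]
```

```bash
python3 -m crank '[[[0,0,0],[0,0,5],0.035],[[0,0,0.0004],[0,0,5],0.035],[[0,0,0],[0,0,0],0.035]]'
python3 -c "
from station import bot
print(bot.get_obs()['torque'])"
python3 -m crank '[[[0,0,0.0004],[0,0,5],0.035],[[0,0,0.0004],[0,0,5],0.035],[[0,0,0],[0,0,0],0.035]]'
python3 -c "
from station import bot
print(bot.get_obs()['torque'])"
```

```text
t: 17.88
eef_pos: [0.4911, -0.1768, 0.0817]
tool_rot: [0.0, 0.811, 0.585, -0.0]
contact_force: [-4.0, 2.0, 9.2]
gripper_width: 0.526
[ 0.65653643  1.01749992 -0.05479214]
t: 18.25
eef_pos: [0.4914, -0.1768, 0.0808]
tool_rot: [0.001, 0.859, 0.513, 0.0]
contact_force: [-2.7, 2.0, 5.7]
gripper_width: 0.526
[ 0.60975924  0.62122176 -0.07947179]
```

It descends 0.8–0.9 mm per 10°, matching the lead. Flange about 1.9 mm above the washer.

```bash
python3 -m crank '[[[0,0,0.0004],[0,0,5],0.035],[[0,0,0.0004],[0,0,5],0.035],[[0,0,0],[0,0,0],0.035]]'
python3 -c "
from station import bot
print(bot.get_obs()['torque'])"
python3 -m crank '[[[0,0,0.0004],[0,0,5],0.035],[[0,0,0.0004],[0,0,5],0.035],[[0,0,0],[0,0,0],0.035]]'
python3 -c "
from station import bot
print(bot.get_obs()['torque'])"
```

```text
t: 18.62
eef_pos: [0.4915, -0.1769, 0.0801]
tool_rot: [0.001, 0.9, 0.436, 0.0]
contact_force: [-3.0, 2.0, 7.5]
gripper_width: 0.528
[ 0.57342826  0.69499479 -0.05815385]
t: 19.0
eef_pos: [0.4915, -0.1771, 0.0791]
tool_rot: [0.001, 0.935, 0.356, 0.0]
contact_force: [-1.4, 2.3, 5.1]
gripper_width: 0.531
[ 0.41673389  0.51538411 -0.09120462]
```

```bash
python3 -m crank '[[[0,0,0.0003],[0,0,4],0.035],[[0,0,0.0002],[0,0,4],0.035],[[0,0,0],[0,0,0],0.035]]'
python3 -c "
from station import bot
print(bot.get_obs()['torque'])"
```

```text
t: 19.38
eef_pos: [0.4915, -0.1773, 0.0791]
tool_rot: [0.001, 0.957, 0.29, 0.0]
contact_force: [-3.3, 1.8, 11.2]
gripper_width: 0.526
[ 0.53153082  0.96547239 -0.00788834]
```

```bash
python3 -m crank '[[[0,0,0.0002],[0,0,4],0.035],[[0,0,0],[0,0,0],0.035]]'
python3 -c "
from station import bot
print(bot.get_obs()['torque'])"
```

```text
t: 19.62
eef_pos: [0.4915, -0.1773, 0.0791]
tool_rot: [0.001, 0.967, 0.256, 0.0]
contact_force: [-4.3, 2.2, 13.0]
gripper_width: 0.526
[ 0.61665237  1.02211461 -0.03036929]
```

z has stopped at 0.0791 (flange 0.0552, washer top 0.055) while turning freely, so the flange has met the washer. A little more turn, well short of the hard stop.

```bash
python3 -m crank '[[[0,0,0],[0,0,3],0.035],[[0,0,0],[0,0,3],0.035],[[0,0,0],[0,0,0],0.035]]'
python3 - <<'E'
from h import *
o=bot.get_obs();print(o['torque'],o['q'])
p,d=bot.read_camera('scene');cv2.imwrite('pics/s7.png',cv2.resize(p[190:330,190:340],(640,597),interpolation=cv2.INTER_CUBIC)[:,:,::-1])
E
```

```text
t: 20.0
eef_pos: [0.4916, -0.1774, 0.0791]
tool_rot: [0.001, 0.979, 0.205, 0.0]
contact_force: [-3.5, 0.5, 12.0]
gripper_width: 0.527
[ 0.59485916  1.02705377 -0.0557175 ] [ 0.47437855  0.47523499 -0.3070793   2.03507231  0.22876397  0.6617157
 -1.13944355]
```

View pics/s7.png

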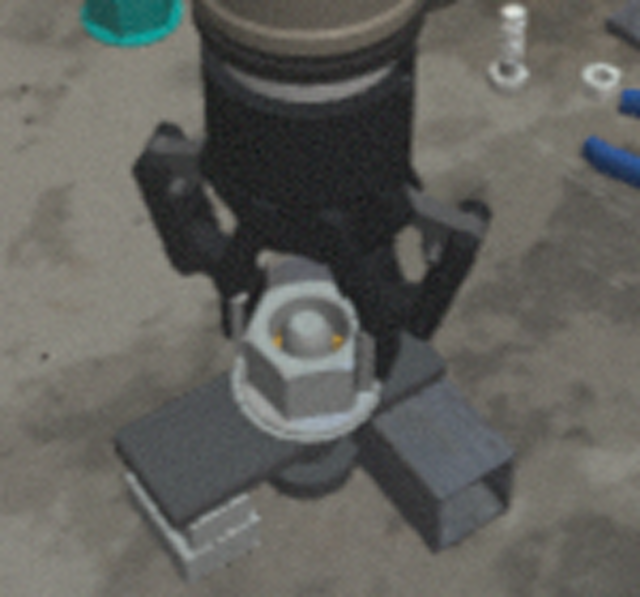

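The scene crop shows the nut down on the washer with the stud top at its rim. Relieving the press, then letting go and rising straight up.

```bash
python3 -m crank '[[[0,0,-0.0008],[0,0,0],0.035],[[0,0,0],[0,0,0],0.05],[[0,0,0],[0,0,0],0.06],[[0,0,0],[0,0,0],0.08],[[0,0,0],[0,0,0],0.08],[[0,0,0],[0,0,0],0.08]]'
python3 -m crank '[[[0,0,-0.01],[0,0,0],0.08],[[0,0,-0.02],[0,0,0],0.08],[[0,0,-0.04],[0,0,0],0.08],[[0,0,-0.04],[0,0,0],0.08],[[0,0,-0.04],[0,0,0],0.08],[[-0.05,0,0],[0,0,0],0.08],[[0,0,0],[0,0,0],0.08],[[0,0,0],[0,0,0],0.08]]'
python3 - <<'E'
from h import *
for n,b in(('scene',(190,330,190,340)),('wrist',(0,384,0,512)),('top',(0,384,0,512))):
    c=bot.calibration(n);p,d=bot.read_camera(n);q=p[b[0]:b[1],b[2]:b[3]];cv2.imwrite(f'pics/{n}8.png',(cv2.resize(q,(640,597),interpolation=cv2.INTER_CUBIC) if n=='scene' else q)[:,:,::-1])
    np.savez(f'pics/{n}8.npz',p=p,d=d)
    if n=='scene':
        Q=cloud(n,p,d)[245:300,225:300].reshape(-1,3); m=(Q[:,2]>.084)&(Q[:,2]<.1);print(m.sum(),Q[m].mean(0),np.median(Q[m],0))
E
```

```text
t: 20.8
eef_pos: [0.4909, -0.1767, 0.0787]
tool_rot: [0.0, 0.979, 0.205, 0.0]
contact_force: [0.5, -0.1, -0.0]
gripper_width: 0.936
t: 21.8
eef_pos: [0.4453, -0.1966, 0.2293]
tool_rot: [0.0, 0.979, 0.204, 0.0]
contact_force: [0.6, 0.7, -0.3]
gripper_width: 0.937
425 [ 0.48877785 -0.17821345  0.08802424] [ 0.48799372 -0.17859533  0.08824171]
```

View pics/scene8.png

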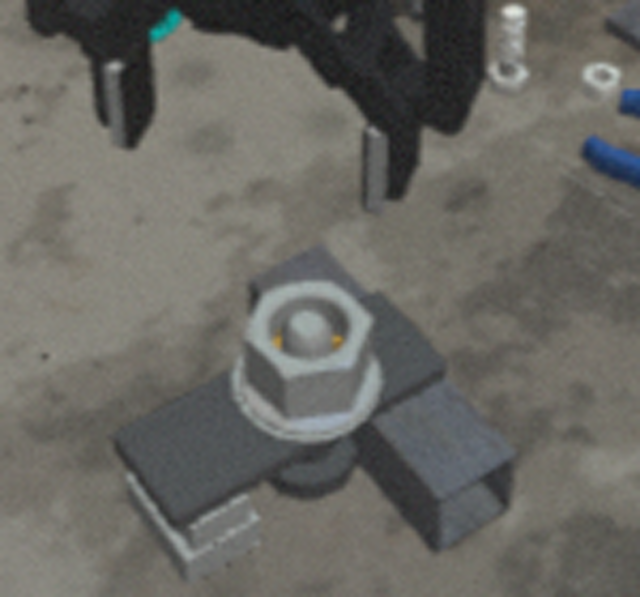

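View pics/wrist8.png

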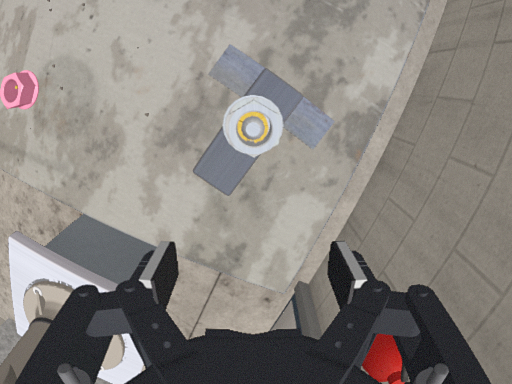

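The nut is level on the washer with its top height at about 0.088–0.089. The gripper is clear and unloaded, and nothing else has been touched. Handing in.

```bash
python3 -c "
from station import bot
print(bot.hand_in())"
```

```text
the job is handed in; nothing more can be done
None
```

I picked up the grey steel flange nut, screwed it onto the clamp's stud and let go with its flange home on the washer. I handed the job in at about 22 s.

- **Landing:** the nut met the thread's crown at the predicted height, with its flange 12.5 mm above the washer, pressed with about 14 N.
- **Backing off:** I turned it about 55° anticlockwise. The drop showed between 30° and 45°, and I felt the wall at about 0.85 N m before easing off 2°. It then lowered freely to the slot floor.
- **Running down:** I turned it about 88° clockwise. It descended 0.8–0.9 mm per 10°, with almost no turning resistance. It stopped descending after about 70° from the slot and turned freely over the last 18°, about 8° short of the estimated hard stop.

**Last checks:** the flange was at about 55.2 mm against the washer's 55 mm. After release the scene camera's depth put the nut's top at about 88 mm (89 mm expected). The tool showed no load. The pictures showed the nut level on the washer. I took a last overhead picture but did not examine it, so I have no final check that every bystander is in place; the arm never worked near them.

**What disagreed:**
- The cameras differed by about 3 mm on positions. I used the wrist camera, which matched the gripped nut to within about 1 mm.
- There were side loads of up to about 6 N and a tilting moment of about 1–1.6 N m while turning, from slight misalignment.

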